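Fish the fallen padlock out of the control enclosure

TASK

The lockout padlock has fallen down between the power supply and the servo drive of the open control enclosure. Fish it out by its shackle with the telescopic hook picker, feeling your way gently, set it down in the blue parts tray without dropping it, and hang the picker back in its slot in the tool rack. Leave the other things on the bench where they are.

Things in the scene. Friction and masses are not known exactly. Their poses are not given: they have to be found in the camera images.
- padlock_center (a point): Centre of the body of a closed brass padlock (about 200 g) lying flat on the steel plate at the bottom of the gap; this point is 10 mm above the plate. Body 36 mm (x) x 40 mm (y) x 20 mm thick (z, up). The 6 mm round steel shackle sticks out to +x, its bow's outer edge at x = 52 mm. It slides on the plate at 1 to 2 N and hangs bow up when lifted by the bow.
- padlock_loop (a point): Middle of the shackle's opening, 32 mm from padlock_center, same axes. The opening is 28 mm long (x, from the body to the inside of the half-round bow) and 20 mm wide (y) between the legs. As the padlock lies, the shackle's underside is 7 mm and its top 13 mm above the plate, the body's top 20 mm.
- picker_grip (a point): Centre of the black square handle (24 x 24 mm, 50 mm long in z) of a telescopic hook picker, a 100 g hand tool that hangs upright in the rack by its handle; z points up the shaft, x is the way its foot points. The handle's underside is 25 mm below this point and its top 25 mm above.
- picker_shaft (a point): Where the picker's shaft leaves the handle's underside, same axes. An 8 mm tube runs 60 mm down; in it slides a 5 mm rod ending in a foot, 4 mm thick with a 5 mm ball end, square to the shaft along x, tip 16 mm from its axis. The rod is twist-locked at an unknown length: the foot's underside is 118 to 138 mm below this point.
- enclosure: Cream steel control enclosure on its back, door off, open at the top; fixed. 300 mm (x) x 200 mm (y) x 120 mm high; origin at the centre of its underside. Along x stand a power supply (x -92 to -27 mm, y -62 to 62 mm, top z = 112 mm) and a servo drive (x 27 to 87 mm, y -69 to 69 mm, top z = 113 mm), then lower devices at both ends.
- gap_floor (a point): Middle of the floor of the gap between power supply and servo drive, on the mounting plate's top, 10 mm above the enclosure's origin, same axes. The gap is 54 mm wide (x -27 to 27 mm) and about 102 mm deep, closed at y = -71 and +71 mm by grey wiring ducts 62 mm high. The padlock lies in it, its bow towards about +y.
- rack: Grey steel tool rack, fixed; base 90 mm (x) x 150 mm (y), origin at the centre of its underside. A shelf 4 mm thick, top 150 mm up, x -35 to 35 mm, on a back sheet at x = 33 mm, has two slots 14 mm wide, open to -x (the front) and closed at x = 19 mm: the picker's at y = -40 mm; the other, at y = 40 mm, holds a screwdriver standing up to 225 mm.
- rack_slot (a point): Where the picker hangs: middle of its slot at the level of the shelf's top, 25 mm in from the shelf's front edge. Axes as the rack's: -x out of the slot to the front. The picker hangs here with its shaft in the slot and its handle's underside flat on the shelf, turned any way.
- tray: Blue open plastic parts tray, loose, 300 g, 150 mm (x) x 120 mm (y) x 45 mm high, walls and floor 4 mm; origin at the centre of its underside.
- stop_box_center (a point): Bystander: yellow emergency-stop box, 68 mm square, 85 mm high with its button; this point is 27 mm up.
- servo_center (a point): Bystander: black servo motor lying on the bench, 60 x 60 mm, about 170 mm long with its shaft; this point is 30 mm up.
Mind the look-alikes: they are no part of the job. What is shaped like the part that bears picker_grip but pink is not meant.

How it is judged:
By the outcome, as a careful person would: the job done as asked, in the order asked, and still so for the second after the job is handed in, with the robot touching nothing.
It also fails if it takes over 72 s, if anything falls off the work surface, if the arm or the gripper's body presses on something with over 40 N, if the wrist force passes 120 N, or if a joint passes its speed limit or range.

ROBOT

A 6-joint arm with a two-finger parallel gripper is mounted at the origin on the work surface. World frame = base frame: x ahead of the robot, y to its left, z up, the work surface at z = 0. Lengths are in m, angles in rad, forces in N, time in s.
With the tool pointing down it reaches from about 0.3 to 0.775 m from the base axis. Payload 14.6 kg.
Tool frame: the origin (TCP) lies between the finger pads; the fingertips stand 14 mm ahead of it and the grasp point (between the pads) lies 5 mm behind it; z points along the fingers, x is the direction in which the jaws open and shut, and the axes are right-handed (so a half turn about z gives the same grasp; the last joint's range is limited). The gripper opens to 85 mm and grips with 20 to 120 N. Pads are 22 mm wide; open, the fingers measure 114 mm over their backs; the gripper's body (76 mm by 85 mm) begins 54 mm behind the grasp point. The pads swing forward as they close: fully open they stand 13 mm farther back than shut.
Start: joints at [-1.271, 0.3, 1.521, -0, 1.321, -0.067], TCP at [0.197, -0.513, 0.245] pointing down, gripper open.
Joint ranges: [-3.03, 3.03], [-0.79, 2.21], [0.23, 2.52], [-1.04, 4.18], [0, 3.07], [-2.55, 2.55]. Speed limits (rad/s): [2.22, 2.22, 2.57, 3.14, 3.14, 3.14].

INTERFACE

Orientations are given as a rotation vector (axis times angle).
In Python, from plant import env, imaging gives the robot as it stands. Calls block until the motion is done:
- env.movep(position, orientation): joint-space move of the TCP to a pose.
- env.servo_line(position, attitude=None, velocity=0.15, max_force=None): straight line of the TCP; attitude=None keeps the orientation; velocity is the mean speed in m/s. With max_force (N) it stops when the force on the tool has changed by that much, and returns True; else False.
- env.set_joints(angles): joint-space move.
- env.open_gripper() and env.close(grip_force=None): open the fingers fully, or close them until they stop; grip_force is the grip in N (None keeps the last).
- env.pause(seconds).
- env.ik(position, orientation): joint angles nearest the present ones, or None.
- env.state(): the state.
- imaging.get_image(name): name is "side" or "top" or "wrist"; returns a dict with "frame" (384x512x3 uint8, red, green, blue), "K" (3x3 intrinsics, pixels), "R" (3x3) and "t" (3): a world point X has camera coordinates R X + t. Camera axes: x right, y down, z forward; pixel columns grow to the right and rows downward; lengths in m; the calibration is good to about 2 mm. A picture is of the moment at which its call begins. There is no depth.
A pose or a line that the arm cannot do raises env.IKError and nothing moves.
- env.sign_off(): hands the job in, once; it reports no verdict.
The state is a dict: "time_s": time; "joint_pos": joint angles; "dq": joint speeds; "joint_torque": joint torques, N m; "position": TCP position; "orientation": TCP orientation; "force": force on the tool from outside, world axes, zero at the start; "wrist_torque": the same for the moment, N m; "opening": finger opening in m.
Only numpy, scipy, OpenCV 4.12 (cv2) and the standard library are available. Lean on these libraries where they do the work, as an engineer would, in place of code of your own. Each camera call takes 0.05 s, during which the arm holds its last target. There are 200 camera calls.

## Working session

There is one attempt and no reset: what is moved stays moved. The work goes in short steps, each a Python script; the robot and the scene stay as the last script left them, time stands still between calls to the robot, and variables do not carry over. Pictures are saved under pics/ and viewed, about 8 in all and at most 12, crops included, and the job is handed in when it is done.

```bash
ls; mkdir -p pics
cat > h.py <<'E'
import numpy as np, cv2
from plant import env, imaging
from scipy.spatial.transform import Rotation as Ro
def shot(name,fn,crop=None,s=1):
    d=imaging.get_image(name); np.savez('pics/'+fn+'.npz',**d)
    return save(d,fn,crop,s)
def save(d,fn,crop=None,s=1):
    im=d['frame'][:,:,::-1]
    if crop: im=im[crop[1]:crop[3],crop[0]:crop[2]]
    cv2.imwrite('pics/'+fn+'.png',cv2.resize(im,None,fx=s,fy=s,interpolation=cv2.INTER_CUBIC)); return d
def ray(d,uv):
    r=d['R'].T@np.linalg.inv(d['K'])@np.array([uv[0],uv[1],1.]); return -d['R'].T@d['t'], r/np.linalg.norm(r)
def atz(d,uv,z):
    c,r=ray(d,uv); return c+r*(z-c[2])/r[2]
def tri(*obs):
    A=np.zeros((3,3));b=np.zeros(3);L=[]
    for d,uv in obs:
        c,r=ray(d,uv);M=np.eye(3)-np.outer(r,r);A+=M;b+=M@c;L.append((c,r))
    X=np.linalg.solve(A,b); return X,[np.linalg.norm(np.cross(X-c,r)) for c,r in L]
def proj(d,X):
    p=d['K']@(d['R']@np.array(X,float)+d['t']); return p[:2]/p[2]
E
python3 - <<'E'
from h import *
np.set_printoptions(precision=3,suppress=True)
a=shot('side','s0');b=shot('top','t0');c=shot('wrist','w0')
for d in (a,b,c): print(d['K'][0,0],-d['R'].T@d['t'],d['R'][2])
im=np.hstack([a['frame'],b['frame']]);cv2.imwrite('pics/all.png',cv2.resize(im[:,:,::-1],(800,300)))
save(a,'s0b',None,1.5);save(b,'t0b',None,1.5)
print(env.state())
E
```

```text
pics
442.44096143556646 [-0.226  0.562  1.331] [ 0.454 -0.475 -0.754]
432.29783015252707 [ 0.294 -0.198  1.374] [ 0.155  0.011 -0.988]
343.06315734529176 [ 0.271 -0.486  0.373] [-0.286 -0.109 -0.952]
{'time_s': 0.15, 'joint_pos': array([-1.271,  0.3  ,  1.521,  0.   ,  1.321, -0.067]), 'dq': array([ 0.002, -0.004, -0.002, -0.001,  0.001, -0.   ]), 'joint_torque': array([  0.001, -54.366, -36.189,  -0.   ,   0.003,   0.   ]), 'position': array([ 0.197, -0.513,  0.245]), 'orientation': array([-2.589,  1.779,  0.001]), 'force': array([ 0.033, -0.492, -0.231]), 'wrist_torque': array([ 0.009,  0.031, -0.026]), 'opening': 0.08528122559006877}
```

View pics/t0b.png

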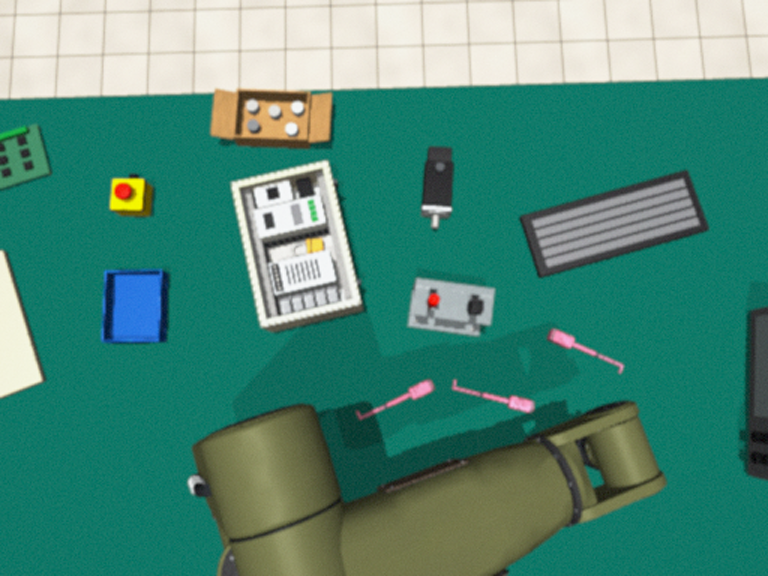

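View pics/s0b.png

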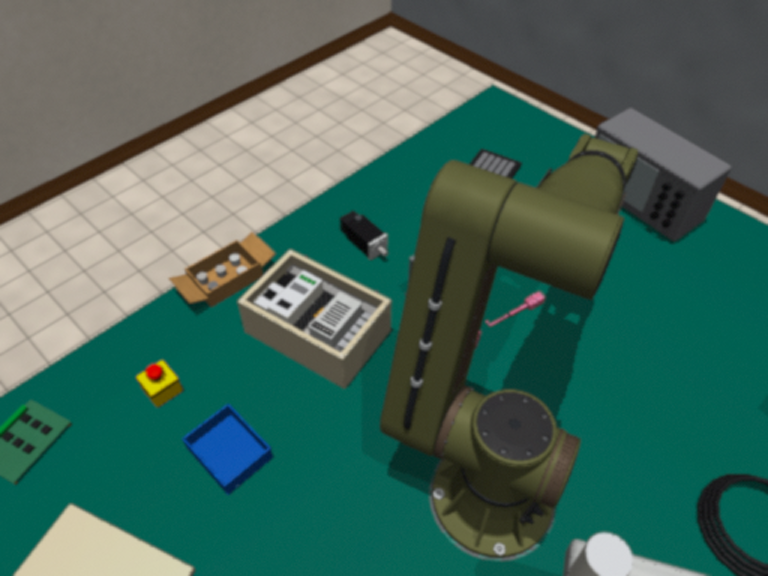

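Top view (768-px scale): black handle in the grey rack at (475,305), red screwdriver at (433,300), and pink decoys at (395,400), (490,397) and (585,350). The enclosure is centred at (297,245) with the brass lock and shackle near (300,247), the tray is at (135,306), and the stop box and servo are bystanders. The black handle in the rack is the candidate. Next I'll take wrist views up close.

```bash
cat >> h.py <<'E'
def handeye():
    d=np.load('pics/w0.npz'); p=np.array([0.197,-0.513,0.245]);Rt=Ro.from_rotvec([-2.589,1.779,0.001]).as_matrix()
    C=-d['R'].T@d['t']; return Rt.T@d['R'].T, Rt.T@(C-p)   # cam rot / pos in tool
def look(C,T,up,go=True):
    Rtc,ptc=handeye(); C=np.array(C,float)
    z=np.array(T,float)-C; z/=np.linalg.norm(z)
    for s in (1,-1):
        y=-np.array(up,float)*s; y-=z*(y@z); y/=np.linalg.norm(y); x=np.cross(y,z)
        Rt=np.column_stack([x,y,z])@Rtc.T; p=C-Rt@ptc
        q=env.ik(p,Ro.from_matrix(Rt).as_rotvec())
        if q is not None: break
    if q is None: print('no ik',C); return False
    print('look',s,p.round(3),np.round(q,2))
    if go: env.movep(p,Ro.from_matrix(Rt).as_rotvec())
    return True
E
python3 - <<'E'
from h import *
np.set_printoptions(precision=3,suppress=True)
t=dict(np.load('pics/t0.npz'));s=dict(np.load('pics/s0.npz'))
g=lambda u,v,z:atz(t,(u/1.5,v/1.5),z)
print('handle',g(475,305,.2),'sd',g(433,300,.22),'encl',[g(*p,.12) for p in((232,181),(328,161),(362,308),(264,328))],'tray',[g(*p,.045) for p in ((105,270),(164,270),(166,341),(104,342))])
print(handeye())
h=g(475,305,.2);e=g(297,245,.12)
for C,up in (((h[0]-.1,h[1],.5),(1,0,0)),((h[0]-.1,h[1],.5),(0,1,0)),((h[0]-.25,h[1],.25),(0,0,1)),((h[0]-.2,h[1]+.2,.3),(0,0,1)),((h[0]-.2,h[1]-.15,.3),(0,0,1))):
    look(C,(h[0],h[1],.15),up,False)
for C in ((e[0],e[1],.5),(e[0]-.08,e[1],.5)): look(C,(e[0],e[1],.05),(1,0,0),False);look(C,(e[0],e[1],.05),(0,1,0),False)
E
```

```text
handle [ 0.428 -0.368  0.2  ] sd [ 0.436 -0.29   0.22 ] encl [array([0.7  , 0.096, 0.12 ]), array([ 0.737, -0.097,  0.12 ]), array([ 0.437, -0.16 ,  0.12 ]), array([0.402, 0.031, 0.12 ])] tray [array([0.539, 0.379, 0.045]), array([0.535, 0.255, 0.045]), array([0.387, 0.247, 0.045]), array([0.388, 0.375, 0.045])]
(array([[ 1.   , -0.001,  0.   ],
       [ 0.001,  0.952,  0.306],
       [-0.001, -0.306,  0.952]]), array([ 0.001, -0.079, -0.128]))
look 1 [ 0.334 -0.367  0.35 ] [-1.15 -0.04  1.76  0.57  1.22  0.28]
look 1 [ 0.367 -0.404  0.359] [-1.06  0.28  1.33  0.39  1.68 -1.09]
look 1 [ 0.3   -0.367  0.162] [-1.48  0.5   2.17  1.62  1.47 -1.09]
look -1 [ 0.33  -0.272  0.263] [-0.77 -0.34  2.26 -0.03  0.45 -1.53]
look 1 [ 0.313 -0.453  0.194] [-1.41  0.69  1.53  1.09  1.8  -0.76]
look 1 [ 0.529 -0.033  0.354] [-0.15  0.04  1.6   0.05  1.19  1.41]
look 1 [ 0.564 -0.07   0.354] [-0.31  0.32  1.27  0.3   1.64 -0.3 ]
look 1 [ 0.476 -0.033  0.35 ] [-0.19 -0.18  1.85  0.11  0.99  1.35]
look 1 [ 0.51  -0.07   0.356] [-0.36  0.11  1.53  0.35  1.46 -0.42]
```

Run:
```python
from h import *
h=np.array([.428,-.368]);T=(h[0],h[1],.12)
look((h[0]-.1,h[1],.5),(h[0],h[1],.15),(1,0,0)); a=shot('wrist','rA')
look((h[0]-.2,h[1]-.15,.3),T,(0,0,1)); b=shot('wrist','rB')
t=env.state()['time_s']
look((.569,-.033,.5),(.569,-.033,.05),(1,0,0)); c=shot('wrist','eA')
look((.51,-.06,.5),(.569,-.033,.05),(0,1,0)); d=shot('wrist','eB')
print(t,env.state()['time_s'])
for n,(x,y) in dict(r=(a,b),e=(c,d)).items():
    cv2.imwrite(f'pics/{n}.png',np.hstack([x['frame'],y['frame']])[:,:,::-1])
    im=np.vstack([x['frame'][:, :],]) 
save(a,'a1',None,1.5);save(b,'b1',None,1.5);save(c,'c1',None,1.5);save(d,'d1',None,1.5)
```

```text
look 1 [ 0.334 -0.367  0.35 ] [-1.15 -0.04  1.76  0.57  1.22  0.28]
look 1 [ 0.306 -0.458  0.185] [-1.41  0.68  1.52  1.02  1.75 -0.76]
look 1 [ 0.533 -0.032  0.354] [-0.15  0.04  1.6   0.05  1.19  1.41]
look 1 [ 0.528 -0.087  0.353] [-0.4   0.2   1.44  0.39  1.54 -0.44]
2.125 5.725
```

View pics/a1.png

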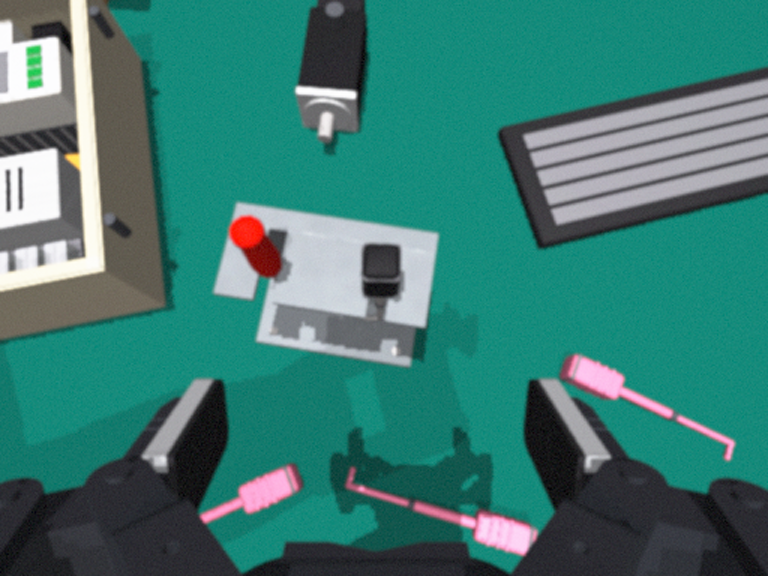

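View pics/b1.png

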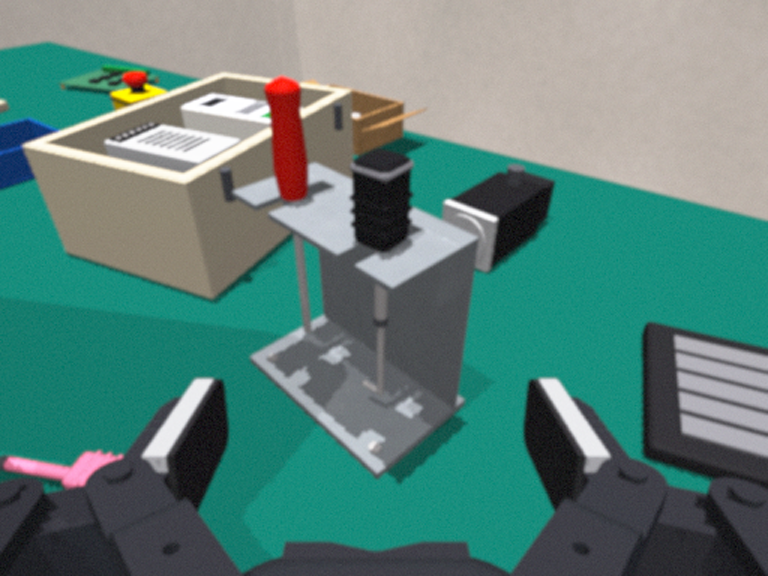

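View pics/c1.png

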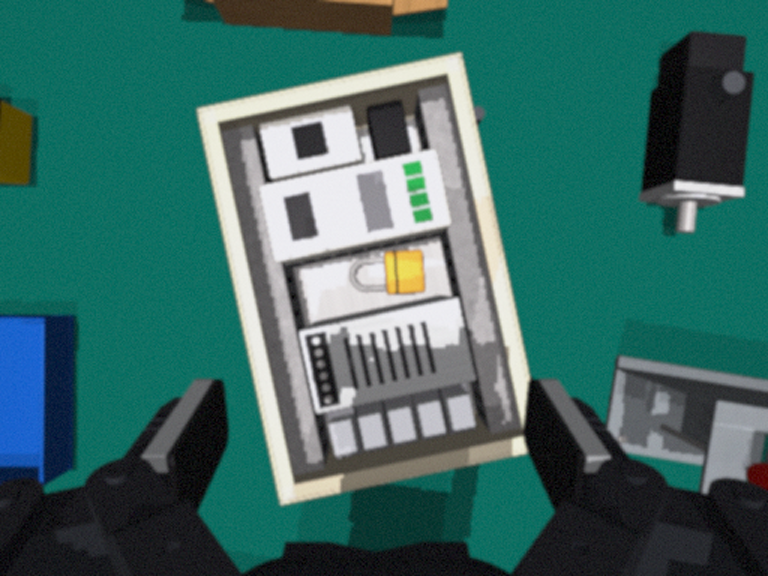

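View pics/d1.png

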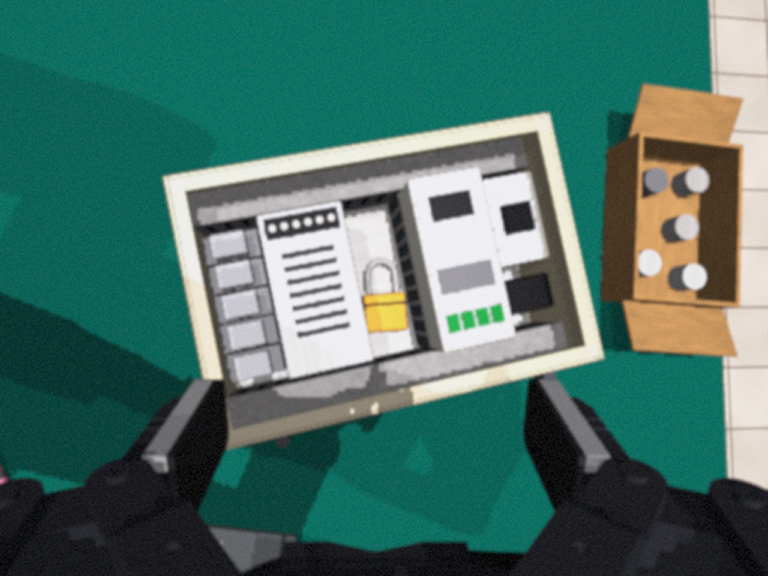

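Rack views: black picker handle at (382,265) in A and (382,200) in B, with the foot near (390,392) in B pointing right. Lock: bow tip about (350,277) and body (405,272) in view c; bow about (382,260) and body (386,312) in view d. One enlarged crop montage next, for precise pixels and to confirm the identity.

Run:
```python
from h import *
L=[]
for n,(u,v) in dict(rA=(220,155),rB=(220,120),eA=(225,160),eB=(220,165)).items():
    w,hh=(100,74)
    u,v={'rA':(252,182),'rB':(254,255),'eA':(258,182),'eB':(257,197)}[n]
    x0,y0=u-32,v-24
    im=np.load(f'pics/{n}.npz')['frame'][y0:y0+48,x0:x0+64]
    im=cv2.resize(im,(384,288),interpolation=cv2.INTER_CUBIC); print(n,x0,y0); L.append(im)
im=np.vstack([np.hstack(L[:2]),np.hstack(L[2:])]);
cv2.imwrite('pics/m1.png',im[:,:,::-1])
```

```text
rA 220 158
rB 222 231
eA 226 158
eB 225 173
```

View pics/m1.png

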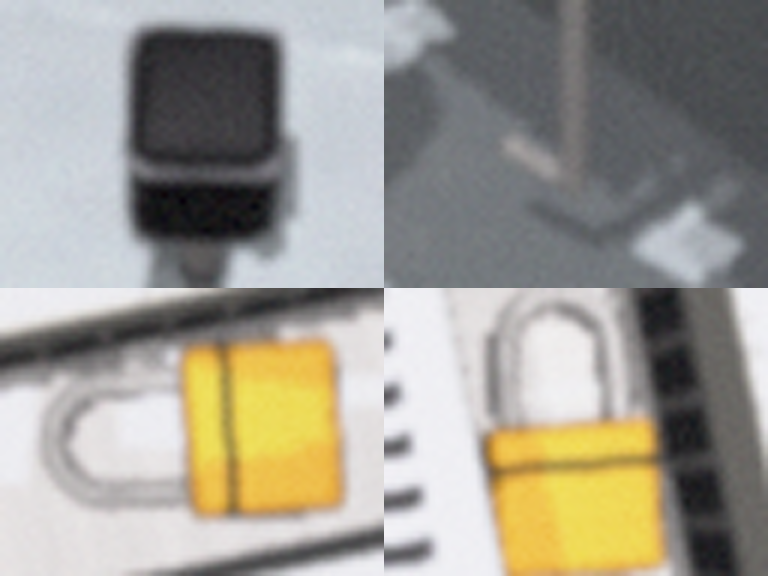

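Confirmed: a black square handle in the rack slot, with a slim steel rod below it. In the rB crop the lit foot runs from (570,184) to (505,142), and the dark shape is its shadow. Now I'll compute positions.

```bash
cat > m.py <<'E'
from h import *
np.set_printoptions(precision=4,suppress=True)
D={n:dict(np.load(f'pics/{n}.npz')) for n in('rA','rB','eA','eB')}
O=dict(rA=(220,158,0,0),rB=(222,231,384,0),eA=(226,158,0,288),eB=(225,173,384,288))
def c(n,x,y): o=O[n]; return (o[0]+(x-o[2]+.5)/6-.5,o[1]+(y-o[3]+.5)/6-.5)
f=lambda x,y:((x+.5)/1.5-.5,(y+.5)/1.5-.5)
E
python3 - <<'E'
from m import *
def ang(v): return np.degrees(np.arctan2(v[1],v[0]))
X,r=tri((D['rA'],c('rA',207,96)),(D['rB'],f(382,163)));print('handle top',X,r)
P=[atz(D['rA'],c('rA',*p),X[2]) for p in((133,30),(283,32),(280,160),(132,158))]
print('corners',P, np.mean(P,0),[ (np.linalg.norm(P[i]-P[i-1]),ang(P[i]-P[i-1])) for i in range(4)])
a=atz(D['rB'],c('rB',570,185),.02);b=atz(D['rB'],c('rB',504,141),.02);print('foot',a,b,ang(b-a),np.linalg.norm(b-a))
# rack shelf corners
print('shelf A',[atz(D['rA'],f(*p),.15) for p in((238,204),(439,233),(427,327),(214,293))])
print('shelf B',[atz(D['rB'],f(*p),.15) for p in((478,238),(391,287),(315,164))])
# lock
q=dict(top=((186,346),(486,432)),b=((333,340),(655,420)),bl=((342,508),(664,560)),)
X,r=tri((D['eA'],c('eA',264,430)),(D['eB'],c('eB',576,506)));print('body?',X,r)
for n,ps in dict(eA=[(184,347),(334,341),(344,510),(194,517)],eB=[(486,434),(655,418),(664,565),(508,576)]).items():
    print(n,'body top z.03',[atz(D[n],c(n,*p),.04) for p in ps])
for n,p in dict(eA=[(44,442),(66,442),(118,387),(118,492),(188,440)],eB=[(550,292),(555,310),(510,375),(618,375),(573,425)]).items():
    print(n,'shackle',[atz(D[n],c(n,*x),.03) for x in p])
X,r=tri((D['eA'],c('eA',44,442)),(D['eB'],c('eB',551,293)));print('bowtip',X,r)
print('encl A',[atz(D['eA'],f(*p),.12) for p in((197,108),(461,54),(530,452),(282,503))])
print('encl B',[atz(D['eB'],f(*p),.12) for p in((163,177),(549,113),(604,357))])
E
```

```text
handle top [ 0.429  -0.3716  0.1965] [np.float64(0.00012974601181960942), np.float64(0.00012974601181956434)]
corners [array([ 0.4399, -0.3601,  0.1965]), array([ 0.4396, -0.3836,  0.1965]), array([ 0.4187, -0.3829,  0.1965]), array([ 0.419 , -0.3601,  0.1965])] [ 0.4293 -0.3717  0.1965] [(np.float64(0.020906967269705597), np.float64(0.004241636593949247)), (np.float64(0.023465920420341593), np.float64(-90.75925672983615)), (np.float64(0.02090953867159399), np.float64(178.0220335715487)), (np.float64(0.022742608873346278), np.float64(89.24150488360654))]
foot [ 0.433  -0.3677  0.02  ] [ 0.4343 -0.3516  0.02  ] 85.38616015080424 0.01614344459095433
shelf A [array([ 0.4885, -0.2665,  0.15  ]), array([ 0.4657, -0.4142,  0.15  ]), array([ 0.3964, -0.4036,  0.15  ]), array([ 0.4205, -0.2546,  0.15  ])]
shelf B [array([ 0.4649, -0.4133,  0.15  ]), array([ 0.3967, -0.4011,  0.15  ]), array([ 0.4877, -0.2677,  0.15  ])]
body? [ 0.5799 -0.0602  0.0291] [np.float64(0.0007256825156690836), np.float64(0.0007256825156690823)]
eA body top z.03 [array([ 0.5979, -0.0411,  0.04  ]), array([ 0.5993, -
[... 296 characters left out ...]
 ]), array([ 0.5769, -0.0143,  0.03  ]), array([ 0.5894, -0.0262,  0.03  ]), array([ 0.5655, -0.0262,  0.03  ]), array([ 0.5773, -0.0422,  0.03  ])]
eB shackle [array([ 0.5741, -0.0114,  0.03  ]), array([ 0.5753, -0.0156,  0.03  ]), array([ 0.5648, -0.0308,  0.03  ]), array([ 0.59  , -0.0306,  0.03  ]), array([ 0.5794, -0.0422,  0.03  ])]
bowtip [ 0.5775 -0.0086  0.0052] [np.float64(0.0005627301401680966), np.float64(0.0005627301401682267)]
encl A [array([0.6987, 0.0988, 0.12  ]), array([ 0.7386, -0.0961,  0.12  ]), array([ 0.4448, -0.147 ,  0.12  ]), array([0.4071, 0.0361, 0.12  ])]
encl B [array([0.406 , 0.0368, 0.12  ]), array([0.6988, 0.0986, 0.12  ]), array([ 0.7403, -0.095 ,  0.12  ])]
```

```bash
cat >> h.py <<'E'
def att(a):  # tool down, tool x at world angle a (deg)
    a=np.radians(a); x=np.array([np.cos(a),np.sin(a),0]);z=np.array([0,0,-1.]);return Ro.from_matrix(np.column_stack([x,np.cross(z,x),z])).as_rotvec()
def st(m=''):
    s=env.state(); print(m,'t',round(s['time_s'],2),'p',s['position'].round(4),'F',s['force'].round(2),'o',round(s['opening'],4))
    return s
E
python3 - <<'E'
from h import *
for a in (-1,179):
  for n,p in dict(rack=(.429,-.372,.172),out=(.365,-.362,.176),gap=(.578,-.036,.17),gaph=(.578,-.036,.33),).items():
    q=env.ik(p,att(a+(4.5 if n[0]=='g' else 0)));print(a,n,None if q is None else np.round(q,2))
  for da in (0,90,180,270):
    q=env.ik((.462,.314,.25),att(a+da));print(a,da,None if q is None else np.round(q,2))
E
```

```text
-1 rack [-0.78  0.41  1.55 -0.    1.18 -0.76]
-1 out [-0.85  0.29  1.7  -0.    1.15 -0.84]
-1 gap [-0.13  0.43  1.52 -0.    1.19 -0.19]
-1 gaph [-0.13  0.32  1.3  -0.    1.52 -0.19]
-1 0 [ 0.53  0.32  1.49 -0.    1.34  0.55]
-1 90 [ 0.53  0.32  1.49 -0.    1.34 -1.02]
-1 180 None
-1 270 [ 0.53  0.32  1.49 -0.    1.34  2.12]
179 rack [-0.78  0.41  1.55  0.    1.18  2.38]
179 out [-0.85  0.29  1.7   0.    1.15  2.31]
179 gap None
179 gaph None
179 0 None
179 90 [ 0.53  0.32  1.49 -0.    1.34  2.12]
179 180 [ 0.53  0.32  1.49 -0.    1.34  0.55]
179 270 [ 0.53  0.32  1.49 -0.    1.34 -1.02]
```

Run:
```python
from h import *
env.movep((.429,-.372,.27),att(-1)); 
env.servo_line((.429,-.372,.172),velocity=.1,max_force=6); st('down')
env.close(80); s=st('closed')
p=s['position'].copy()
env.servo_line(p+[0,0,.005],velocity=.04); st('lift')
out=np.array([-.988,.151,0])
env.servo_line(p+[0,0,.005]+.065*out,velocity=.08); st('out')
env.servo_line(p+[0,0,.165]+.065*out,velocity=.2)
env.movep((.578,-.036,.335),att(3.5)); st('gap')
env.pause(.3)
d=shot('wrist','g0',(176,100,336,340),2.5)
d=save(d,'g0',(156,130,356,384),2.3)
```

```text
down t 8.04 p [ 0.4292 -0.3722  0.1727] F [-0.33  0.46  0.03] o 0.0852
closed t 8.61 p [ 0.4291 -0.3721  0.1725] F [-1.31  0.57  6.65] o 0.0307
lift t 8.9 p [ 0.4291 -0.3722  0.1776] F [-0.77 -0.23 -0.44] o 0.0308
out t 9.86 p [ 0.3652 -0.3624  0.1776] F [ 0.68 -0.44 -1.49] o 0.0301
gap t 12.26 p [ 0.5778 -0.037   0.335 ] F [ 0.04  0.09 -0.17] o 0.0229
```

View pics/g0.png

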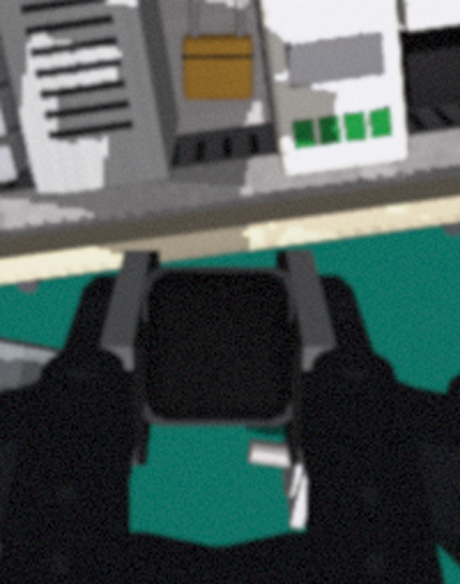

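The picker has tilted in the grip: its end face now points at the camera, and the rod end shows at the bottom, around crop (300,490). It probably touched the screwdriver during the swing. I'll check from outside with both fixed cameras.

Run:
```python
from h import *
a=shot('side','s1');b=shot('top','t1');st()
p=env.state()['position']
L=[]
def cr(d,c,w,h,W,H):
    u,v=[int(round(x)) for x in c];x0=min(max(u-w//2,0),512-w);y0=min(max(v-h//2,0),384-h);print(x0,y0)
    return cv2.resize(d['frame'][y0:y0+h,x0:x0+w],(W,H),interpolation=cv2.INTER_CUBIC)
L=[cr(a,proj(a,p-[0,0,.06]),100,75,400,300),cr(b,proj(b,p-[0,0,.06]),100,75,400,300),cr(a,proj(a,(.43,-.33,.12)),100,75,400,300),cr(b,proj(b,(.43,-.33,.12)),100,75,400,300)]
cv2.imwrite('pics/m2.png',np.vstack([np.hstack(L[:2]),np.hstack(L[2:])])[:,:,::-1])
```

```text
t 12.71 p [ 0.578  -0.0362  0.335 ] F [-0.3   0.39 -0.53] o 0.0233
157 131
141 109
246 139
250 169
```

View pics/m2.png

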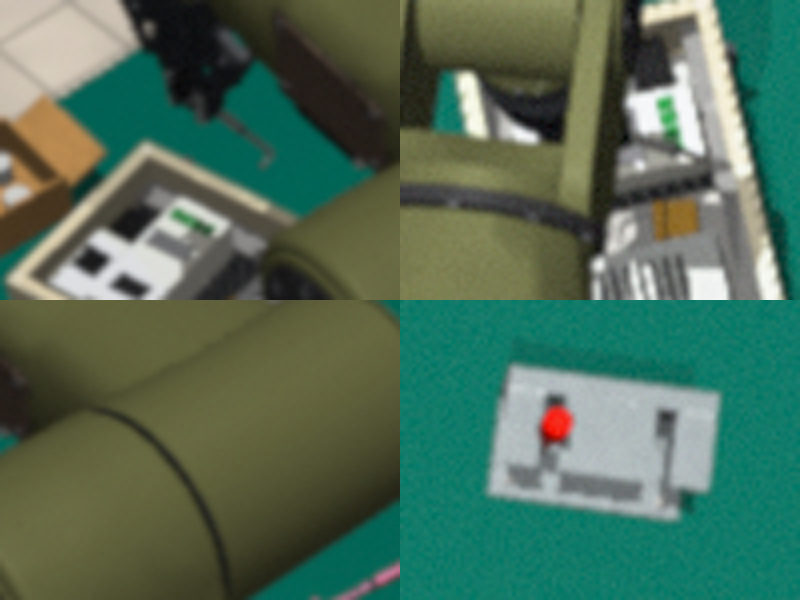

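Run:
```python
from h import *
np.set_printoptions(precision=4,suppress=True)
a,b,g=[dict(np.load(f'pics/{n}.npz')) for n in('s1','t1','g0')]
S=lambda x,y:(157+x/4,131+y/4); T=lambda x,y:(141+(x-400)/4,109+y/4); W=lambda x,y:(156+x/2.3,130+y/2.3)
p=np.array([.578,-.0362,.335])
for nm,o in dict(root=[(a,S(270,150)),(b,T(703,165))],root2=[(a,S(270,150)),(g,W(297,465))],tip=[(a,S(262,164)),(g,W(297,528))],tube=[(a,S(225,112)),(g,W(250,453))]).items():
    X,r=tri(*o); print(nm,X,X-p,np.round(r,4))
for th in range(20,90,10):
    h=p+[0,0,.003]; s=np.array([0,-np.sin(np.radians(th)),-np.cos(np.radians(th))]);e=h+s*.15
    print(th,(proj(a,e)-[157,131])*4,(proj(b,e)-[141,109])*4+[400,0],(proj(g,e)-[156,130])*2.3)
def cr(d,x0,y0,w,h): return cv2.resize(d['frame'][y0:y0+h,x0:x0+w],(400,300),interpolation=cv2.INTER_CUBIC)
L=[cr(a,192,145,48,36),cr(b,188,130,48,36),cr(g,232,318,64,48),cr(g,206,230,100,75)]
L=[np.clip(x.astype(float)*1.3,0,255).astype(np.uint8) for x in L]
cv2.imwrite('pics/m3.png',np.vstack([np.hstack(L[:2]),np.hstack(L[2:])])[:,:,::-1])
```

```text
root [ 0.5728 -0.102   0.2289] [-0.0052 -0.0658 -0.1061] [0.0044 0.0044]
root2 [ 0.6087 -0.1488  0.2009] [ 0.0307 -0.1126 -0.1341] [0.0259 0.0259]
tip [ 0.5922 -0.1238  0.2389] [ 0.0142 -0.0876 -0.0961] [0.0418 0.0418]
tube [ 0.5865 -0.0805  0.2964] [ 0.0085 -0.0443 -0.0386] [0.0132 0.0132]
20 [250.3207 179.1822] [689.9976 174.393 ] [207.1621 245.53  ]
30 [269.9373 156.2694] [722.6497 169.7703] [203.2467 317.2467]
40 [287.3856 131.6372] [752.2458 163.773 ] [199.3578 391.9451]
50 [302.2676 105.8372] [778.0274 156.4781] [195.4356 471.0711]
60 [314.2178  79.4462] [799.2193 147.9908] [191.418  556.3976]
70 [322.9058  53.0682] [815.0421 138.4518] [187.2368 650.2036]
80 [328.0411  27.3359] [824.7359 128.0449] [182.8129 755.5489]
```

View pics/m3.png

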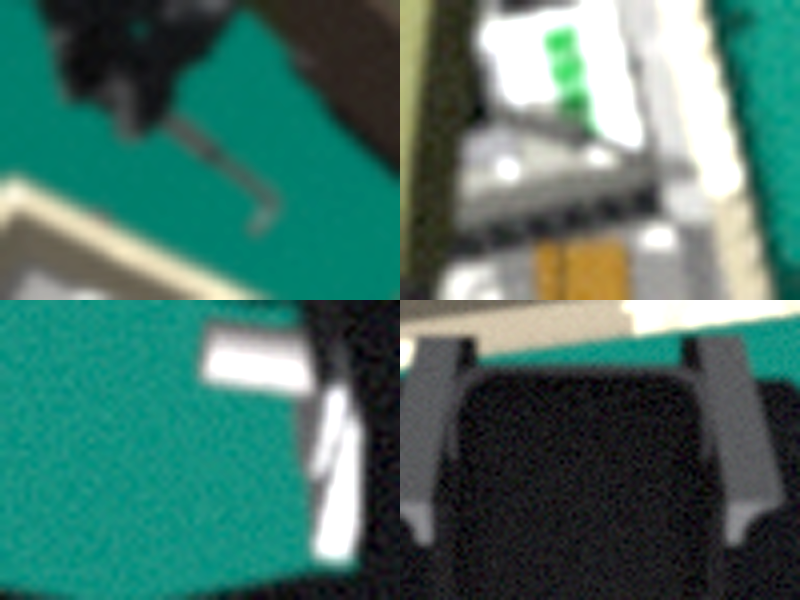

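Correction: the white pieces in the wrist view are the servo motor's flange and shaft. In the side crop the shaft runs (170,125)→(275,205), with the foot tip at (260,230). That means the picker pitched about 30° around the jaw axis with its foot still in the tool's y-z plane, and the screwdriver is unmoved. I'll fit the tilt, then tip the tool to make the shaft vertical.

```bash
cat > fit.py <<'E'
from h import *
from scipy.optimize import least_squares
def model(x,p,R):
    th,phi,L,dz=x
    s=R@np.array([np.sin(phi),np.sin(th)*np.cos(phi),np.cos(th)*np.cos(phi)])   # shaft dir, tool frame: y is -world y
    f=R@np.array([0,-np.cos(th),np.sin(th)])
    h=p+R@np.array([0,0,-.005+dz]); b=h+s*L; return h,s,f,b
E
python3 - <<'E'
from fit import *
np.set_printoptions(precision=4,suppress=True)
a,b=[dict(np.load(f'pics/{n}.npz')) for n in('s1','t1')]
S=lambda x,y:np.array((192+(x+.5)*.12-.5,145+(y+.5)*.12-.5));T=lambda x,y:np.array((188+(x-400+.5)*.12-.5,130+(y+.5)*.12-.5))
p=np.array([.578,-.0362,.335]);R=Ro.from_rotvec(att(3.5)).as_matrix()
e0,e1,tip,tb,t0=S(168,122),S(276,205),S(260,232),T(648,160),T(540,122)
def perp(d,h,s,q):
    u,v=proj(d,h),proj(d,h+s*.1);n=v-u;n/=np.linalg.norm(n);w=q-u;return n[0]*w[1]-n[1]*w[0]
def res(x):
    h,s,f,B=model(x,p,R)
    return np.r_[perp(a,h,s,e0),proj(a,B)-e1,proj(a,B+f*.0135)-tip,.4*(proj(b,B)-tb),.4*perp(b,h,s,t0),(x[1])/.05,(x[2]-.153)/.006,(x[3])/.003]
r=least_squares(res,[.5,0,.15,0]);print(r.x,np.degrees(r.x[:2]),r.fun.round(2));np.save('fit.npy',r.x)
x=r.x;th=x[0]
print('L is bend from grasp ref; foot underside from handle underside ~',x[2]+.002-.025)
env.close(110);st('regrip')
# tip tool so shaft vertical, same handle point, higher
h,s,f,B=model(x,p,R)
ax=np.cross(s,[0,0,-1]);R2=(Ro.from_rotvec(ax/np.linalg.norm(ax)*np.arcsin(np.linalg.norm(ax)))*Ro.from_matrix(R)).as_matrix()
h2,s2,f2,B2=model(x,np.zeros(3),R2); print('s2',s2,'f2',f2,np.degrees(np.arctan2(f2[1],f2[0])))
tgt=np.array([.578,-.036,.21]); P=tgt-B2
q=env.ik(P,Ro.from_matrix(R2).as_rotvec());print(P,q)
for z in (.19-.14,): print(env.ik(P-[0,0,.195],Ro.from_matrix(R2).as_rotvec()))
if q is not None:
    env.movep(P,Ro.from_matrix(R2).as_rotvec());env.pause(.4);s=st('tilted')
    a=shot('side','s2');b=shot('top','t2')
    R3=Ro.from_rotvec(s['orientation']).as_matrix();h,sv,f,B=model(x,s['position'],R3)
    L=[]
    for d in(a,b):
        u,v=proj(d,(h+B)/2).round().astype(int);x0,y0=u-30,v-40
        im=cv2.resize(d['frame'][y0:y0+75,x0:x0+50 if 0 else x0+50],(400,600),interpolation=cv2.INTER_CUBIC);print(x0,y0)
        for X,c in((h,(255,0,0)),(B,(255,0,0)),(B+f*.0135,(255,0,255))):
            q=((proj(d,X)-[x0,y0]+.5)*8).round().astype(int);print(q);cv2.circle(im,tuple(int(k) for k in q),3,c,1)
        L.append(im)
    cv2.imwrite('pics/m4.png',np.hstack(L)[:,:,::-1])
E
```

```text
[ 0.5283 -0.0195  0.1507 -0.0004] [30.2711 -1.1182] [ 0.08 -0.34  0.07 -0.67  0.02  1.86  0.75 -0.33 -0.39 -0.38 -0.15]
L is bend from grasp ref; foot underside from handle underside ~ 0.12774739709785776
regrip t 12.93 p [ 0.578 -0.036  0.335] F [ 0.14  0.54 -1.38] o 0.0229
s2 [-0.  0. -1.] f2 [-0.0558  0.9984  0.    ] 93.1975276272426
[ 0.5779 -0.0333  0.356 ] [-0.3133  0.3696  1.2471  0.5007  1.6975 -0.3537]
[-0.3133  0.522   1.4913  0.5099  1.3494 -0.5449]
tilted t 13.88 p [ 0.5779 -0.0328  0.3561] F [ 0.65  0.81 -1.15] o 0.0231
176 126
[231 190]
[260 446]
[237 464]
160 105
[208 263]
[278 380]
[239 383]
```

View pics/m4.png

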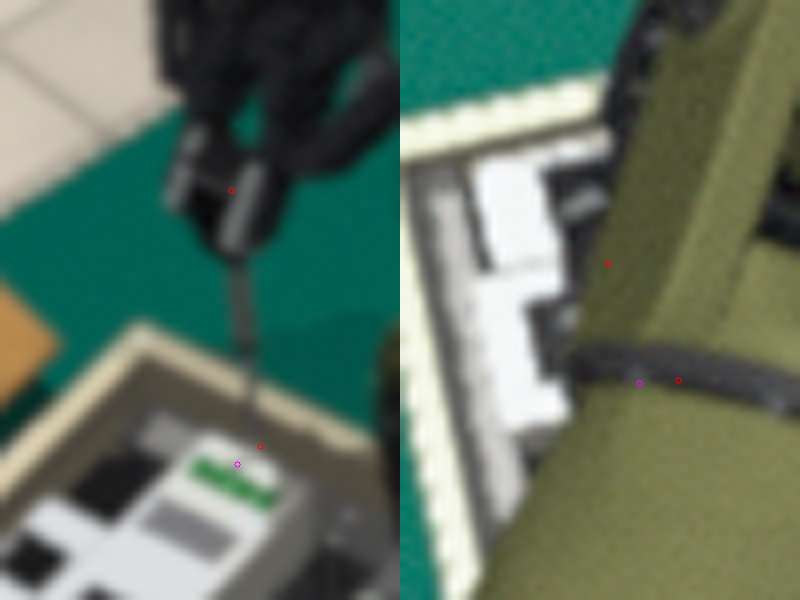

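The side crop shows the shaft vertical from (240,265) to about (255,425), within 0.5 px of the model, so the picker is usable in this tilted grip. Next I'll feel downward into the loop.

```bash
cat >> fit.py <<'E'
x0=np.load('fit.npy')
def foot():
    s=env.state();R=Ro.from_rotvec(s['orientation']).as_matrix();h,sv,f,B=model(x0,s['position'],R);return s,B,f
def tofoot(T,v,mf=None):
    s,B,f=foot(); hit=env.servo_line(s['position']+np.array(T)-B,velocity=v,max_force=mf)
    s,B,f=foot(); print('hit' if hit else 'free','foot',B.round(4),'F',s['force'].round(2),'M',s['wrist_torque'].round(2),'t',round(s['time_s'],2),'o',round(s['opening'],4)); return hit
E
python3 - <<'E'
from fit import *
tofoot((.5765,-.0345,.21),.05)
env.pause(.2)
if not tofoot((.5765,-.0345,.045),.08,4):
    env.pause(.3)
    tofoot((.5765,-.0345,.0),.015,2)
E
```

```text
free foot [ 0.5764 -0.0344  0.2101] F [-0.46 -0.26 -0.78] M [-0.33 -0.03 -0.05] t 14.22 o 0.0227
free foot [ 0.5767 -0.0345  0.0453] F [ 0.19 -0.1  -0.63] M [-0.32 -0.05  0.01] t 16.63 o 0.0228
hit foot [ 0.5766 -0.0344  0.0168] F [ 0.01 -1.69  4.2 ] M [-0.01  0.08  0.04] t 18.73 o 0.0227
```

Run:
```python
from fit import *
s,B,f=foot(); B0=B.copy()
tofoot(B0+[0,0,.0007],.01); env.pause(.3); st()
u=np.array([np.cos(np.radians(93.4)),np.sin(np.radians(93.4)),0]); np.save('B0.npy',B0)
tofoot(B0+[0,0,.0007]+u*.027,.02,1.6); print('travel',(foot()[1]-B0)@u)
```

```text
free foot [ 0.5763 -0.0344  0.0173] F [ 0.36  0.35 -0.82] M [-0.28  0.01  0.04] t 19.02 o 0.023
 t 19.32 p [ 0.5764 -0.0317  0.1634] F [-0.56 -0.2  -0.1 ] o 0.0225
free foot [ 0.575  -0.0075  0.0175] F [ 0.24 -0.93 -1.32] M [-0.47 -0.06 -0.01] t 20.82 o 0.0223
travel 0.026933785506131024
```

Run:
```python
from fit import *
s,B,f=foot()
tofoot(B+[0,0,.025],.03); env.pause(.3); foot()
tofoot(B+[0,0,.09],.06); 
F=[]
for i in range(6): env.pause(.1); s=env.state();F.append(np.r_[s['force'],s['wrist_torque']])
print(np.mean(F,0).round(3))
tofoot(B+[0,0,.19],.1); env.pause(.3)
for n in('side','top','wrist'): shot(n,n+'5')
a=dict(np.load('pics/side5.npz'));s,B,f=foot()
u,v=proj(a,B).round().astype(int);print(u,v)
w=dict(np.load('pics/wrist5.npz'))
im=np.hstack([cv2.resize(a['frame'][v-35:v+40,u-25:u+25],(400,600),interpolation=2),cv2.resize(w['frame'][:, 128:384],(400,600))])
cv2.imwrite('pics/m5.png',im[:,:,::-1]);st()
```

```text
free foot [ 0.5749 -0.0074  0.0423] F [ 0.51  0.42 -0.88] M [-0.31 -0.03 -0.02] t 21.8 o 0.0226
free foot [ 0.5748 -0.0074  0.107 ] F [ 0.8  -0.15 -2.63] M [-0.44 -0.01  0.05] t 23.33 o 0.0227
[-0.227  0.07  -2.475 -0.444  0.018  0.01 ]
free foot [ 0.5747 -0.0075  0.2067] F [-0.58 -0.23 -2.51] M [-0.42  0.06 -0.01] t 25.08 o 0.0227
202 187
 t 25.53 p [ 0.5751 -0.0048  0.3535] F [ 0.11 -0.08 -2.32] o 0.0227
```

Fz changed by about −1.9 N, which matches the 200 g padlock, so it is hanging on the hook. I'll check IK for carrying it to the tray and laying it down along the tray's long side (foot pointing −x).

```bash
cat >> fit.py <<'E'
ZC=.0168-.010-.0003   # model foot z minus true underside z
def posefor(T,fang):
    """TCP pose with model foot at T, foot heading fang deg, shaft vertical"""
    s,B,f=foot();R=Ro.from_rotvec(s['orientation']); a=np.degrees(np.arctan2(f[1],f[0]))
    Rn=(Ro.from_euler('z',fang-a,degrees=True)*R)
    h,sv,f,b=model(x0,np.zeros(3),Rn.as_matrix()); return np.array(T)-b,Rn.as_rotvec()
E
python3 - <<'E'
from fit import *
s,B,f=foot();print(B,f)
for fa in (180,150,0,93):
  for T in ((.5085,.314,.25),(.5085,.314,.07),(.4315,.314,.012)):
    q=env.ik(*posefor(T,fa));print(fa,T,None if q is None else q.round(2))
E
```

```text
[ 0.57499188 -0.00749502  0.20742933] [-5.57984129e-02  9.98441932e-01  4.94985132e-04]
180 (0.5085, 0.314, 0.25) [ 0.41  0.62  0.8   0.27  2.19 -1.06]
180 (0.5085, 0.314, 0.07) [ 0.41  0.68  1.11  0.23  1.83 -1.16]
180 (0.4315, 0.314, 0.012) [ 0.46  0.58  1.4   0.24  1.63 -1.16]
150 (0.5085, 0.314, 0.25) [ 0.34  0.51  0.96  0.44  1.98 -0.6 ]
150 (0.5085, 0.314, 0.07) [ 0.34  0.59  1.25  0.41  1.64 -0.75]
150 (0.4315, 0.314, 0.012) [ 0.39  0.5   1.53  0.42  1.45 -0.79]
0 (0.5085, 0.314, 0.25) [ 0.6   0.14  1.44 -0.34  1.14  2.25]
0 (0.5085, 0.314, 0.07) [ 0.6   0.26  1.72 -0.44  0.77  2.43]
0 (0.4315, 0.314, 0.012) None
93 (0.5085, 0.314, 0.25) [0.31 0.24 1.33 0.51 1.43 0.22]
93 (0.5085, 0.314, 0.07) [0.31 0.35 1.6  0.57 1.1  0.01]
93 (0.4315, 0.314, 0.012) [ 0.36  0.28  1.84  0.64  0.93 -0.07]
```

Run:
```python
from fit import *
s,B,f=foot()
tofoot(B+[0,0,.045],.07)
P,o=posefor((.5085,.314,.252),180)
env.servo_line(P,o,velocity=.085); env.pause(.5)
s,B,f=foot();print(B,f,s['force'].round(2),round(s['time_s'],2))
tofoot((.5085,.314,.088),.09); env.pause(.4);st('hang')
tofoot((.5085,.314,.062),.012,1.3); st()
```

```text
free foot [ 0.5749 -0.0075  0.252 ] F [ 0.06 -0.4  -2.66] M [-0.43 -0.07 -0.02] t 26.32 o 0.0228
[0.50850525 0.31399717 0.25198165] [-9.99999781e-01 -9.89664823e-06  6.62070112e-04] [ 0.79 -0.32 -1.89] 30.82
free foot [0.5087 0.3141 0.0884] F [ 0.19 -0.15 -0.95] M [-0.05 -0.4   0.  ] t 32.79 o 0.0226
hang t 33.19 p [0.5059 0.3144 0.2341] F [-0.01  0.56 -1.74] o 0.0225
hit foot [0.5081 0.3138 0.0684] F [ 1.    0.96 -0.71] M [-0.05 -0.34  0.01] t 34.64 o 0.0225
 t 34.64 p [0.5057 0.3143 0.2144] F [ 1.    0.96 -0.71] o 0.0225
```

Run:
```python
from fit import *
s,B,f=foot();xs,ys=B[0],.314
for i,psi in enumerate(np.radians(np.arange(6,91,7))):
    C=67*np.cos(psi)+10*np.sin(psi); d=67*np.sin(psi)+10*(1-np.cos(psi)); k=4.4+1.1*psi/(np.pi/2)
    T=(xs-d/1000,ys,.004+(C-7+k)/1000)
    s,B,f=foot();env.servo_line(s['position']+np.array(T)-B,velocity=.05)
    if i%3==0: s,B,f=foot();print(i,B.round(4),s['force'].round(2),s['wrist_torque'].round(2))
env.pause(.3);s,B,f=foot();print(B.round(4),s['force'].round(2),s['wrist_torque'].round(2),round(s['time_s'],2))
for n in('side','top','wrist'): shot(n,n+'6')
```

```text
0 [0.5008 0.314  0.0693] [ 0.12  0.31 -1.45] [-0.09 -0.36  0.03]
3 [0.4765 0.314  0.066 ] [ 0.38  0.35 -1.46] [ 0.15 -0.33 -0.04]
6 [0.4547 0.314  0.0541] [ 0.21  0.47 -1.64] [-0.01 -0.25  0.02]
9 [0.439  0.314  0.0353] [-0.   -1.13 -0.54] [-0.03 -0.32 -0.01]
12 [0.4334 0.3145 0.0199] [ 1.44 -9.24 66.31] [-2.27  3.96  0.65]
[0.4334 0.3145 0.02  ] [ 1.87 -9.39 65.59] [-2.25  4.07  0.63] 39.03
```

Run:
```python
from fit import *
for k in range(6):
    s,B,f=foot()
    if s['force'][2]<3: break
    tofoot(B+[0,0,.0015],.02)
env.pause(.2);s,B,f=foot();print(B,s['force'].round(2),s['opening'])
w,a,b=[shot(n,n+'7') for n in('wrist','side','top')]
def cr(d,X,w,h,W,H):
    u,v=proj(d,X).round().astype(int);x0,y0=u-w//2,v-h//2;x0=min(max(0,x0),512-w);y0=min(max(0,y0),384-h);print(x0,y0)
    return cv2.resize(d['frame'][y0:y0+h,x0:x0+w],(W,H),interpolation=cv2.INTER_CUBIC)
im=np.hstack([cr(a,(.445,.314,.07),64,96,400,600),np.vstack([cr(b,(.46,.314,.02),80,60,400,300),cv2.resize(w['frame'],(400,300))])])
cv2.imwrite('pics/m6.png',im[:,:,::-1])
```

```text
free foot [0.4321 0.3139 0.0213] F [ 0.49 -1.    3.35] M [-0.03 -0.17  0.05] t 39.79 o 0.0225
free foot [0.4318 0.3138 0.0224] F [-0.06 -0.33 -0.8 ] M [ 0.01 -0.27  0.04] t 40.04 o 0.0225
[0.43199494 0.31382973 0.02260809] [ 0.03 -0.45 -0.93] 0.022900723972489007
123 245
53 175
```

View pics/m6.png

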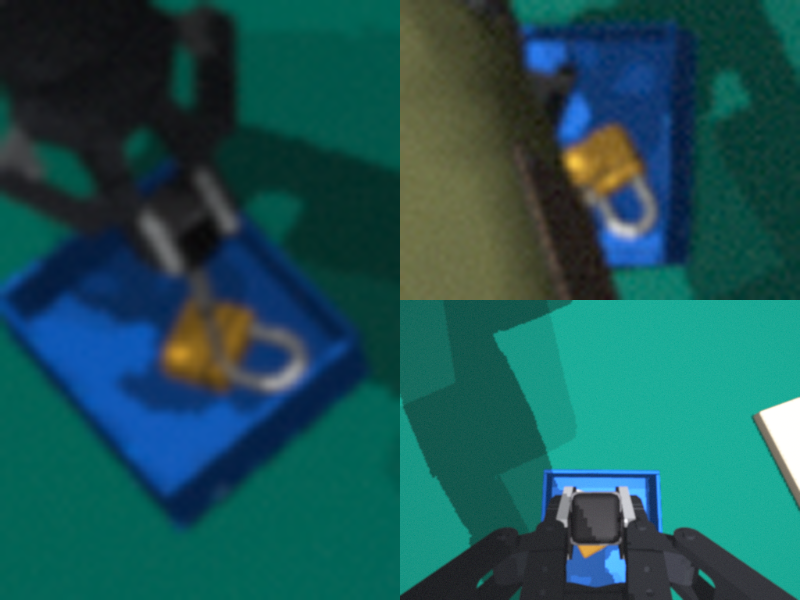

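This was the last picture allowed. The padlock lies flat in the tray, with the body at about (205,345) and the bow at (290,360) in the side crop. It is off the hook, and the foot touches only the top of the shackle, since contact released at the height expected for that. Next I'll lift clear and return to the rack.

Run:
```python
from fit import *
s,B,f=foot();print(B)
tofoot(B+[0,0,.012],.03,3);env.pause(.2)
hit=tofoot(B+[0,0,.06],.08,3);env.pause(.3)
F=np.mean([(env.pause(.05),env.state()['force'])[1] for i in range(4)],0);print('F',F)
out=np.array([-.988,.151,0])
# model h above slot: shaft xy; B xy equals h xy (vertical)
G=np.array([.4291,-.3721,0])
zB=.1775-.0004-.1507+.006   # handle underside 6 mm above the shelf
for T in (G+.065*out+[0,0,.25],G+.065*out+[0,0,zB],G+[0,0,zB]):
    P,o=posefor(T,89); q=env.ik(P,o);print(T,P.round(3),None if q is None else q.round(2))
```

```text
[0.43209146 0.3138445  0.02274389]
free foot [0.4321 0.3138 0.0348] F [-0.15 -0.53 -1.82] M [-0.04 -0.31 -0.03] t 40.94 o 0.0228
free foot [0.4319 0.3138 0.0824] F [-0.25  0.45 -1.51] M [ 0.04 -0.3  -0.01] t 41.89 o 0.0227
F [-0.11062184  0.32096932 -0.89909031]
[ 0.36488  -0.362285  0.25    ] [ 0.365 -0.36   0.396] [-0.99  0.36  1.18  0.34  2.03 -0.89]
[ 0.36488  -0.362285  0.0324  ] [ 0.365 -0.36   0.178] [-0.99  0.5   1.48  0.3   1.6  -1.03]
[ 0.4291 -0.3721  0.0324] [ 0.43  -0.37   0.178] [-0.91  0.6   1.33  0.34  1.63 -0.95]
```

Run:
```python
from fit import *
s,B,f=foot()
tofoot(B+[0,0,.17],.15);env.pause(.2)
a=shot('side','s8');s,B,f=foot();R=Ro.from_rotvec(s['orientation']).as_matrix();h,sv,_,_=model(x0,s['position'],R)
fr=cv2.GaussianBlur(a['frame'],(0,0),.6).astype(int)
for k in (.05,.07,.09,.11,.13,.15,.155):
    p=proj(a,h+sv*k);u,v=p.round().astype(int)
    print(k,p.round(1),' '.join('%d/%d/%d'%tuple(c) for c in fr[v,u-5:u+6]))
for e in (0,.0135): print('foot',proj(a,B+f*e).round(1))
b=shot('top','t8');hsv=cv2.cvtColor(b['frame'],cv2.COLOR_RGB2HSV)
```

```text
free foot [0.4319 0.3137 0.2518] F [-0.5   0.02 -1.33] M [-0.01 -0.31 -0.02] t 43.67 o 0.0226
0.05 [139.9 245.5] 21/91/78 18/87/75 26/81/70 46/73/66 59/68/65 58/69/66 42/77/69 21/85/73 6/89/76 2/91/76 1/91/76
0.07 [141.4 249.7] 2/90/76 7/90/76 27/88/76 52/82/74 68/76/73 65/74/71 49/78/71 25/85/73 9/89/76 2/90/76 2/91/77
0.09 [142.8 253.8] 6/90/76 19/84/73 38/74/66 49/64/60 47/61/58 35/69/62 19/82/70 7/89/76 2/90/76 0/90/76 1/91/77
0.11 [144.2 257.8] 3/90/77 7/89/76 27/87/75 50/83/74 57/79/73 42/83/73 20/88/75 5/90/77 2/91/77 1/91/76 1/91/77
0.13 [145.6 261.6] 6/90/77 20/88/76 43/84/75 55/81/74 46/82/73 25/87/75 7/90/76 3/91/76 3/90/76 3/85/71 2/72/60
0.15 [146.9 265.4] 5/91/77 21/90/78 46/90/80 67/94/87 67/95/88 51/94/84 29/91/79 12/84/72 5/70/59 4/56/48 5/50/42
0.155 [147.2 266.4] 2/90/77 10/91/77 29/92/80 55/95/86 71/98/91 69/98/91 50/93/84 26/84/73 11/68/58 6/55/47 5/49/42
foot [146.9 265.6]
foot [149.9 268.6]
```

Run:
```python
from fit import *
out=np.array([-.988,.151,0]);lat=np.array([.151,.988,0]);G=np.array([.4291,-.3721,0]);zB=.0324
P,o=posefor(G+.065*out+[0,0,.25],89)
env.servo_line(P,o,velocity=.17);env.pause(.2)
tofoot(G+.065*out+[0,0,zB],.12,8);env.pause(.3)
for d in (0,.003,-.003,.005,-.005):
    tofoot(G+.045*out+lat*d+[0,0,zB],.06);env.pause(.15)
    hit=tofoot(G+lat*d+[0,0,zB],.05,3.5)
    s,B,f=foot();e=B-G;print(d,'along',e@-out,'lat',e@lat)
    if not hit: break
    tofoot(G+.045*out+lat*d+[0,0,zB],.06)
```

```text
free foot [ 0.3651 -0.3625  0.0329] F [ 0.6   0.67 -0.47] M [-0.35  0.02  0.01] t 50.27 o 0.0228
free foot [ 0.3848 -0.3651  0.0322] F [ 0.59 -0.77 -0.68] M [-0.31  0.02  0.01] t 51.06 o 0.0226
free foot [ 0.4289 -0.3722  0.0324] F [-0.85  0.28 -0.24] M [-0.35  0.01  0.  ] t 52.26 o 0.0229
0 along -0.0001832212037417672 lat -8.975957653183747e-05
```

Run:
```python
from fit import *
s,B,f=foot()
tofoot(B-[0,0,.016],.012,3); env.pause(.2); st()
print('drop',B[2]-foot()[1][2])
b=shot('top','t9')
im=b['frame'].astype(int);R,Gc,Bl=im[...,0],im[...,1],im[...,2]
m=(R>120)&(Gc>70)&(Bl<.55*Gc)&(R>1.15*Gc);m[:, :60]=0
ys,xs=np.nonzero(m[170:235,60:120]);print(len(xs))
if len(xs): print('gold',atz(b,(xs.mean()+60,ys.mean()+170),.02))
```

```text
hit foot [ 0.4291 -0.3722  0.0305] F [ 0.44 -1.01  4.56] M [ 0.03  0.04 -0.  ] t 52.72 o 0.0228
 t 52.92 p [ 0.4296 -0.3698  0.1766] F [ 0.11 -1.71  5.72] o 0.023
drop 0.0018761178984607885
82
gold [0.45267162 0.31058587 0.02      ]
```

Run:
```python
from fit import *
env.open_gripper();env.pause(.3);s=st('open')
R=Ro.from_rotvec(s['orientation']).as_matrix();p=s['position']
print(env.servo_line(p-R[:,2]*.05,velocity=.08,max_force=6));st()
env.servo_line(p-R[:,2]*.13,velocity=.15);st()
env.movep((.30,-.40,.40),att(-1));env.pause(.3);st()
b=shot('top','t10');a=shot('side','s10');w=shot('wrist','w10')
t0=dict(np.load('pics/t0.npz'))
cv=lambda d:cv2.cvtColor(d['frame'],cv2.COLOR_RGB2HSV)
for n,d in(('t0',t0),('t10',b)):
    u,v=proj(d,(.429,-.372,.2));u,v=int(u),int(v)
    m=cv(d)[v-14:v+15,u-14:u+15,2]<70; ys,xs=np.nonzero(m)
    # keep component nearest centre
    k,lab,st_,cen=cv2.connectedComponentsWithStats(m.astype(np.uint8))
    print(n,'dark',[(st_[i][4],(cen[i]+[u-14,v-14]).round(1),atz(d,cen[i]+[u-14,v-14],.2).round(4)) for i in range(1,k) if st_[i][4]>15])
    im=d['frame'].astype(int);m=(im[...,0]>150)&(im[...,1]<70)&(im[...,2]<70);ys,xs=np.nonzero(m[180:220,270:310]);print('red',len(xs),xs.mean()+270,ys.mean()+180)
    m=(im[...,0]>110)&(im[...,1]>60)&(im[...,2]<.55*im[...,1]);ys,xs=np.nonzero(m[170:235,60:120]);print('gold',len(xs),atz(d,(xs.mean()+60,ys.mean()+170),.02) if len(xs) else '')
    m=(im[...,2]>1.6*im[...,1])&(im[...,2]>60);ys,xs=np.nonzero(m[170:235,60:120]);print('blue',len(xs),xs.min()+60,xs.max()+60,ys.min()+170,ys.max()+170)
df=np.abs(b['frame'].astype(int)-t0['frame']).max(2); print([ (n,int((df[y0:y1,x0:x1]>60).sum())) for n,x0,y0,x1,y1 in(('stop',70,115,105,146),('servo',278,94,306,154),('pinkR',364,216,420,252),('pinkL',236,250,292,282),('pinkM',300,250,360,278))])
wd=w
print('handle proj in wrist',proj(w,(.429,-.372,.2)), proj(w,(.429,-.372,.15)))
u,v=proj(w,(.429,-.372,.2)).astype(int);
m=(cv(w)[...,2]<60)[max(v-25,0):v+35,u-35:u+36].astype(np.uint8);k,lab,s_,c_=cv2.connectedComponentsWithStats(m);print([(list(map(int,s_[i])),(c_[i]+[u-35,max(v-25,0)]).round(1)) for i in range(1,k) if s_[i][4]>60])
```

```text
open t 53.9 p [ 0.4295 -0.3696  0.176 ] F [ 0.18 -0.14  0.07] o 0.0857
False
 t 54.67 p [ 0.4283 -0.3948  0.2186] F [-0.29  0.37  0.22] o 0.0855
 t 55.36 p [ 0.4265 -0.4351  0.287 ] F [-0.58 -0.26 -0.27] o 0.0857
 t 56.39 p [ 0.3004 -0.4004  0.3988] F [-0.24 -0.49 -0.4 ] o 0.085
t0 dark [(np.int32(78), array([316.1, 204.1]), array([ 0.4259, -0.3663,  0.2   ]))]
red 42 288.57142857142856 199.42857142857142
gold 0 
blue 1968 68 111 180 228
t10 dark [(np.int32(81), array([317. , 203.3]), array([ 0.428 , -0.3687,  0.2   ]))]
red 42 288.57142857142856 199.42857142857142
gold 121 [0.45422178 0.31178209 0.02      ]
blue 1697 68 111 180 227
[('stop', 0), ('servo', 0), ('pinkR', 898), ('pinkL', 228), ('pinkM', 1005)]
handle proj in wrist [384.266745  131.0040022] [367.20622696 124.37067467]
[([11, 11, 27, 24, 276], array([366.7, 126.9])), ([25, 15, 23, 23, 311], array([386.2, 132.4]))]
```

Run:
```python
from h import *
for n in('t0','top5','t10'):
    h=cv2.cvtColor(np.load(f'pics/{n}.npz')['frame'],cv2.COLOR_RGB2HSV);m=((h[...,0]>155)&(h[...,0]<177)&(h[...,1]>70)&(h[...,2]>120)).astype(np.uint8)
    k,l,s,c=cv2.connectedComponentsWithStats(m);print(n,[(int(s[i][4]),c[i].round(1)) for i in range(1,k) if s[i][4]>20])
env.sign_off();st()
```

```text
t0 [(172, array([377.7, 227.1])), (178, array([275.8, 261.4])), (33, array([309.6, 259.8])), (142, array([339.9, 266.9]))]
top5 [(163, array([378.5, 227.5])), (81, array([270.1, 263.7])), (77, array([334.5, 266.3])), (25, array([347.9, 266.8])), (21, array([242.7, 275.8]))]
t10 [(96, array([272. , 262.7])), (60, array([340.4, 267.3])), (27, array([244.3, 275.7]))]
the job is handed in; nothing more can be done
the job is handed in; nothing more can be done
```

I hooked the padlock by its shackle, lifted it out of the gap and carried it to the blue tray. The picker is back in its slot, and I handed the job in at about 56.5 s. Two things went wrong along the way, described below.

**Last checks:**
- **Padlock:** it lies flat inside the tray, body at about (0.454, 0.312).
- **Picker:** it hangs in its slot. The wrist picture puts the handle top within about 2 px of where an upright, seated picker should be, and the top view puts it within about 3 mm of its first place.
- **Other things:** the screwdriver, stop box and servo have not moved, and the tray's outline agrees to 1 px.
- **Pink look-alikes:** I never went near them, but the arm and its shadow partly hid them in the last view. That view shows nothing of the right-hand one; the last sight of it, midway, was within 1 px.

**What went wrong:**
- **Tilt in the grip:** the picker tilted about 30° in the fingers after the first grasp. It probably brushed the screwdriver on the way out. I tipped the tool until the shaft was vertical and worked that way.
- **Laying the padlock down:** near the end of the lowering it slipped off the hook, at most about 3 cm above the tray floor. The foot then pressed on it with about 66 N before I backed off. So the set-down was less gentle than asked, and it may count as a short drop.
- **Hanging the picker:** on the way down something touched about 4 mm sooner than expected, perhaps a fingertip on the shelf. The picker may have settled those few millimetres when I let go.

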